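# Close and latch the flow cell

## Task

Close the flow cell: slide the loose blue end block along its rails until you feel it press gently on the black rubber seal, swing the latch's wire bail over so that its bar drops behind the steel hook on top of the block, then swing the red lever back and press it down past centre until it lies flat. Feel your way: do not squeeze the seal hard with the block by hand, do not crush the lever onto its stop, and leave the wash bottle, timer and beaker where they are.

Things in the scene. Friction and masses are not known exactly. Their poses are not given: they have to be found in the camera images.
- flow_cell: fixed flow cell: base 250x96x10 mm, x -105 to +145; white fixed half 100x60, top at z 50. Origin on the bench below the white half's front face; own +x runs along the rails from the white half to the end block and the base's open end, z up, y along the latch's hinges. Coordinates are in this frame (mm). Rails x 8 to 140, outer width 88, top z 25, lips over the foot, 3 mm side play
- seal_holder: seat of the black rubber seal on the white half's front face; same origin and axes as flow_cell, tells nothing of the seal's thickness. The seal's face (40 wide, z 14 to 48) lies at x = 6 mm, give or take 1.2 mm: thickness varies and is not measured. Springy, 12 N per mm. The block is home at 5 N of squeeze; over 20 N by hand is too hard
- end_block: loose blue block, about 0.4 kg, 60 long (x), 48 wide, flat top 40 above its origin (centre of its underside, at z 10), axes as flow_cell, foot 68 wide in the rails. Its -x face meets the seal; gap at start 13 to 42 mm; slides with 2 to 3 N. Steel hook on top, 16 wide: post's +x face at block x = -6; nose overhangs it to block x = +1, 47 to 54 above the origin
- block_rear (a point): centre of the block's upright +x end face, 48 mm wide, to push at; 35 mm above the bench
- hook_seat (a point): where the middle of the bail's bar lies when hooked: under the nose, touching the post
- latch_lever (a joint): lever angle: 0 = closed, flat, pointing to -x of flow_cell; 1.57 = straight up; 1.83 = open stop, leaning to the block. Stays where left (friction 0.06 N m). With the bail hooked, closing takes up to about 6 N at the pad; the resistance falls away at about 0.3 rad (centre), and below that the latch draws itself to 0
- latch_pivot (a point): hinge line of the lever, at x = -35, z = 66 mm of flow_cell
- lever_pad (a point): point on the outer face of the lever's red thumb pad (20 wide, 6 mm thick), 62 mm from the hinge line; the tip is 76 mm from it. The outer face looks to +x when the lever is up and upwards when closed: push here
- latch_bail (a joint): angle of the bail relative to the lever. The bail's elevation above the +x direction of flow_cell is this value minus latch_lever (rad); at 4.2 the bail lies thrown back on its stop. Low friction: it falls over by its weight
- bail_bar (a point): middle of the bail's cross bar (wire 5 mm thick, legs 30 mm apart), 83 mm from the bail's hinge pin. The pin runs through the lever 20 mm from latch_pivot, 12 degrees below the lever's centre line when closed. With the lever at its open stop and the block home, the bar swings down past the hook's nose with only 2 to 4 mm to spare; with the lever less open it lands on the hook
- bail_tab (a point): grip point on the bail's yellow tab (30x12x4 mm, the 12 mm along y of flow_cell), 20 mm out from the bar; the tab is bent up 40 degrees from the bail's line (away from the block when hooked). Can be pinched from above across its 12 mm
- wash_bottle: wash bottle with red cap, 198 mm tall, origin under it; leave alone
- timer: white timer, 62 x 62 x 19 mm, origin under it; leave alone
- beaker_1: glass beaker, 74 x 71 x 82 mm, origin under it; leave alone

How it is judged:
On the way, in this order (a step that is already met when the one before it is completed fails the run):
1. the end block is pressed against the seal with at least 5 N while the lever is up (contact force between seal_holder and end_block above 5 N and value of joint latch_lever above 1 rad), for 0.1 s.
2. the bail's bar lies behind the hook, below its nose, with the lever still up (z of bail_bar in the frame of end_block below 0.047 m and x of bail_bar in the frame of end_block between -0.006 and 0.015 m and value of joint latch_lever above 0.7 rad), for 0.1 s.
At the end, for the whole second after the job is handed in: the lever lies flat (within 0.06 rad of closed), the bail's bar is behind the hook (within 5 mm of hook_seat), the block is held on the seal with over 8 N by the latch alone, at rest (value of joint latch_lever below 0.06 rad and distance between bail_bar and hook_seat below 0.005 m and contact force between seal_holder and end_block above 8 N and linear speed of end_block below 0.01 m/s); the robot touches nothing.
It fails at once if the hand on the block squeezes the seal with over 20 N (contact force between seal_holder and end_block above 20 N and contact force between the fingers and end_block above 1 N).
It fails at once if the fingers press the flow cell or its latch with over 30 N once the lever is nearly down (below 0.25 rad) (contact force between the fingers and flow_cell above 30 N and value of joint latch_lever below 0.25 rad).
It fails at once if the wash bottle, timer or beaker is moved over 20 mm (distance of any of wash_bottle, timer, beaker_1 from where it was at the start of the episode above 0.02 m).
It also fails if it takes over 64 s, if anything falls off the work surface, if the arm or the gripper's body presses on something with over 40 N, if the wrist force passes 120 N, or if a joint passes its speed limit or range.

## Robot

A 7-joint arm with a two-finger parallel gripper is mounted at the origin on a cart in front of the work surface, level with it; the furniture and walls round the work are solid. World frame = base frame: x ahead of the robot, y to its left, z up, the work surface at z = 0. Lengths are in m, angles in rad, forces in N, time in s.
With the tool pointing down it reaches from about 0.4 to 0.875 m from the base axis. Payload 19.3 kg.
Tool frame: the origin (TCP) lies at the very end of the fingers, on their centre line; the grasp point (between the pads) lies ctrl.tcp_to_grasp behind it (ctrl.tcp_to_grasp is the distance from the TCP to the grasp point, in m); z points along the fingers, y is the line along which they close (so a half turn about z gives the same grasp; the last joint's range is limited). The gripper opens to 85 mm and grips with 20 to 120 N. Pads are 22 mm wide; open, the fingers measure 114 mm over their backs; the gripper's body (76 mm by 85 mm) begins 54 mm behind the grasp point. The pads swing forward as they close: fully open they stand 13 mm farther back than shut.
Start: joints at [1.094, 0.521, -0.036, 1.599, 0.021, 1.021, -0.113], TCP at [0.247, -0.574, 0.231] pointing down, gripper open.
Joint ranges: [-2.91, 2.91], [-0.3, 2.13], [-1.5, 1.42], [0.17, 2.43], [-1.26, 4.41], [0.16, 1.93], [-2.52, 2.52]. Speed limits (rad/s): [1.89, 1.89, 2.39, 2.39, 3.01, 3.01, 3.01].

## Interface

Orientations are given as [roll, pitch, yaw] about the fixed x, y, z axes, in that order (R = Rz(yaw) Ry(pitch) Rx(roll)).
In Python, from bench import ctrl gives the robot as it stands.
- The arm moves only by the tool play_rows, never from a script. Its argument "steps" is a list of rows, each an object of numbers: "dx", "dy", "dz": the shift along the tool's x, y, z in mm; "spin": the turn about the tool's z in degrees. In form: [{"dx": .., "dy": .., "dz": .., "spin": ..}, ...]. A call has 1 to 5 rows; each row shifts and turns the commanded pose from where the row before left it, along the tool's axes as they then stand; what a row does not reach is not made up. A row lasts 1/8 s, in which the tool goes at most 62.5 mm and 10.7 degrees, less where a joint would pass 70% of its speed; a pose out of reach is approached as far as the arm can. A call is refused whole if a number of a shift passes 62.5 or a number of a turn 10.7, either way. A call with a gripper value outside its range is refused whole. "jaw" is the opening in per cent of the stroke, from 0 (shut) to 100 (fully open), set as the call begins (left out, the last holds). The fingers move at their own pace and stop on an object; "squeeze" is the grip in N (left out, the last holds). Time passes only in rows, so rows that do not move let the fingers close. It gives the time, the measured TCP pose, the force, the opening and the grip force at its end, in the units of the state.
- ctrl.observe(): the state, without advancing time (a new reading comes with each control period).
- ctrl.read_camera(name): name is "side" or "top"; returns a dict with "pixels" (480x640x3 uint8, red, green, blue), "fx", "fy", "cx", "cy" (pixels), "origin" and "rotation" of the camera in the world. Camera axes: x right, y down, z forward; pixel columns grow to the right and rows downward; lengths in m; the calibration is good to about 2 mm. A picture is of the moment at which its call begins. There is no depth.
- ctrl.finish_job(): hands the job in; it is judged then, once.
The state is a dict: "t": time; "joints": joint angles; "joint_vel": joint speeds; "tau": joint torques, N m; "ee_pos": TCP position; "ee_rot": TCP orientation; "contact_force": force on the tool from outside, world axes, zero at the start; "torque": the same for the moment, N m; "finger_gap": opening from 0.0 (shut) to 1.0 (fully open); "grasp_force": force on a finger pad.
Only numpy, scipy, OpenCV 4.12 (cv2) and the standard library are available. Lean on these libraries where they do the work, as an engineer would, in place of code of your own. Each camera call takes 0.05 s, during which the arm holds its last target. There are 200 camera calls.

## Working session

There is one attempt and no reset: what is moved stays moved. The work goes in short steps, Python scripts to look and compute and a tool call to move; the robot and the scene stay as the last step left them, time stands still between calls to the robot, and variables do not carry over. Pictures are saved under pics/ and viewed, at most 11 in all, crops included, and the job is handed in when it is done.

Besides the shell and the picture viewer there is one more tool, called after "Call:" by a JSON object that holds its "op" and its "data", one argument or row to a line. play_rows: Moves the arm, as the interface text tells. Its arguments: {"type":"object","properties":{"steps":{"type":"array","items":{"type":"object","properties":{"dx":{"type":"number"},"dy":{"type":"number"},"dz":{"type":"number"},"spin":{"type":"number"}}}},"jaw":{"type":"number"},"squeeze":{"type":"number"}},"required":["steps"]}

```bash
mkdir -p pics
cat > h.py <<'E'
import numpy as np, cv2
from bench import ctrl
def cam(n,save=None):
    c=ctrl.read_camera(n); c['bgr']=cv2.cvtColor(c['pixels'],cv2.COLOR_RGB2BGR)
    if save: cv2.imwrite('pics/'+save,c['bgr'])
    return c
def ray(c,u,v):
    return np.array(c['origin']),np.array(c['rotation'])@np.array([(u-c['cx'])/c['fx'],(v-c['cy'])/c['fy'],1.])
def onz(c,u,v,z):
    o,d=ray(c,u,v); return o+d*(z-o[2])/d[2]
def proj(c,p):
    q=np.array(c['rotation']).T@(np.array(p)-c['origin']); return q[0]/q[2]*c['fx']+c['cx'],q[1]/q[2]*c['fy']+c['cy']
def tri(c1,a,c2,b):
    o1,d1=ray(c1,*a);o2,d2=ray(c2,*b)
    s=np.linalg.lstsq(np.c_[d1,-d2],o2-o1,rcond=None)[0]
    p,q=o1+s[0]*d1,o2+s[1]*d2
    return (p+q)/2,np.linalg.norm(p-q)
E
python3 - <<'E'
from h import *
for n in('top','side'):
    c=cam(n,n+'0.png'); print(n,c['fx'],c['cx'],c['cy'],c['origin'],np.round(c['rotation'],3).tolist())
s=ctrl.observe(); print(s, ctrl.tcp_to_grasp)
E
```

```text
top 550.344750294547 311.70646629901677 238.46092316670124 [0.47461035 0.00360984 1.37328028] [-3.044, 0.01, -1.592]
side 452.3066190650175 317.76935760639054 249.06942998101522 [ 0.60398935 -1.07606655  0.50806969] [-1.936, -0.014, -0.012]
{'t': 0.1, 'joints': array([ 1.093783  ,  0.52196843, -0.03630007,  1.59990137,  0.0212044 ,
        1.02112843, -0.11279486]), 'joint_vel': array([ 0.00080982, -0.00132769, -0.00127563, -0.00079558,  0.00176558,
       -0.00071209,  0.00017591]), 'tau': array([ 5.60983448e-03, -9.28502655e+01,  1.98487334e+00, -3.70533764e+01,
        1.81684265e-02,  5.38019434e-03,  3.59410694e-05]), 'ee_pos': array([ 0.24714339, -0.57374771,  0.23079264]), 'ee_rot': array([-3.14057590e+00,  8.84977272e-05,  4.06785206e-01]), 'contact_force': array([-0.43351054,  0.17773264,  0.46153825]), 'torque': array([0.06242501, 0.00059748, 0.00981282]), 'grasp_force': 0.0, 'finger_gap': 0.9987259925118923} 0.0187
```

View pics/top0.png

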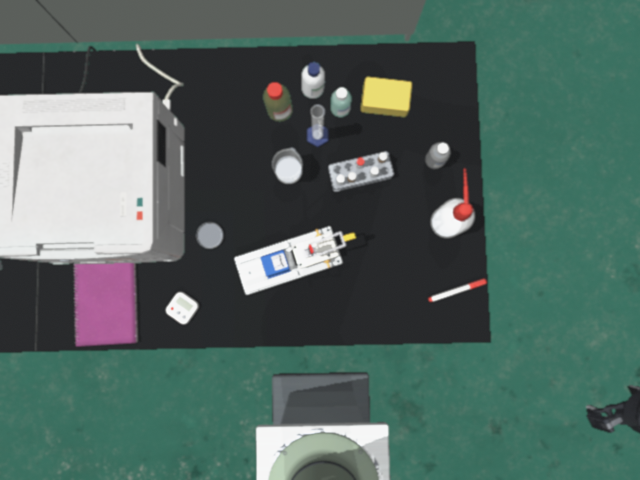

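View pics/side0.png

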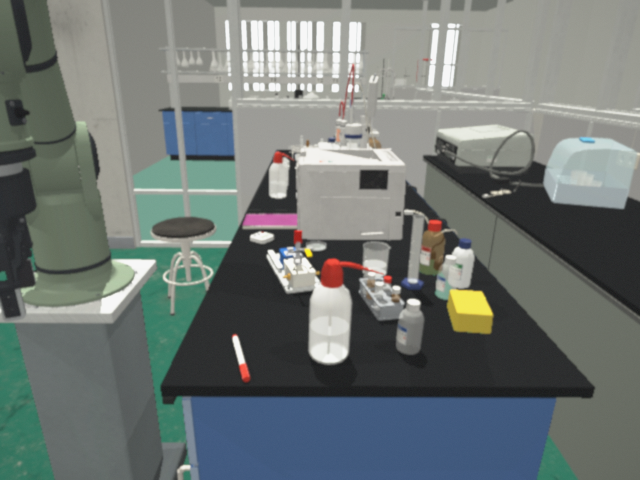

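```bash
sed -i '2i from scipy.spatial.transform import Rotation as Ro' h.py
sed -i "s/    if save:/    c['rotation']=Ro.from_euler('xyz',c['rotation']).as_matrix(); c['origin']=np.array(c['origin'])\n    if save:/" h.py
python3 - <<'E'
from h import *
c=cam('top','top1.png'); a=c['bgr'][215:305,225:365]; a=cv2.resize(a,None,fx=5.5,fy=5.5,interpolation=cv2.INTER_CUBIC)
s=cam('side'); b=s['bgr'][225:305,255:335]; b=cv2.resize(b,None,fx=7,fy=7,interpolation=cv2.INTER_CUBIC)
cv2.imwrite('pics/a.png',a); cv2.imwrite('pics/b.png',b)
g=c['bgr']; m=((g.min(2)>110)).astype(np.uint8); m[:, :228]=0;m[:, 362:]=0;m[:222]=0;m[300:]=0
hsv=cv2.cvtColor(g,cv2.COLOR_BGR2HSV)
def mask(lo,hi,roi,img):
    k=cv2.inRange(img,lo,hi); z=np.zeros_like(k); y0,y1,x0,x1=roi; z[y0:y1,x0:x1]=k[y0:y1,x0:x1]; return z
for nm,lo,hi in(('blue',(100,120,60),(125,255,255)),('yel',(20,120,80),(35,255,255)),('red',(0,150,80),(8,255,255)),('red2',(172,150,80),(180,255,255))):
    for cn,im,roi in(('top',hsv,(222,300,228,362)),('side',cv2.cvtColor(s['bgr'],cv2.COLOR_BGR2HSV),(228,295,262,325))):
        k=mask(lo,hi,roi,im); n,_,st,ce=cv2.connectedComponentsWithStats(k)
        print(nm,cn,[(st[i].tolist(),ce[i].round(1).tolist()) for i in range(1,n) if st[i,4]>4])
for n_,p in(('c235,262',(235,262)),):print(onz(c,*p,.01))
E
```

```text
blue top [([261, 250, 28, 28, 271], [271.6, 265.5])]
blue side [([279, 247, 8, 15, 60], [282.2, 252.6])]
yel top [([344, 232, 12, 10, 86], [349.5, 236.3])]
yel side [([304, 249, 9, 9, 62], [308.2, 253.0]), ([317, 272, 3, 3, 7], [317.7, 272.9])]
red top [([310, 246, 3, 7, 13], [310.8, 249.5])]
red side [([294, 230, 8, 14, 83], [297.0, 236.1]), ([321, 263, 4, 22, 67], [322.8, 274.7])]
red2 top []
red2 side []
[0.55316919 0.20630574 0.01      ]
```

View pics/a.png

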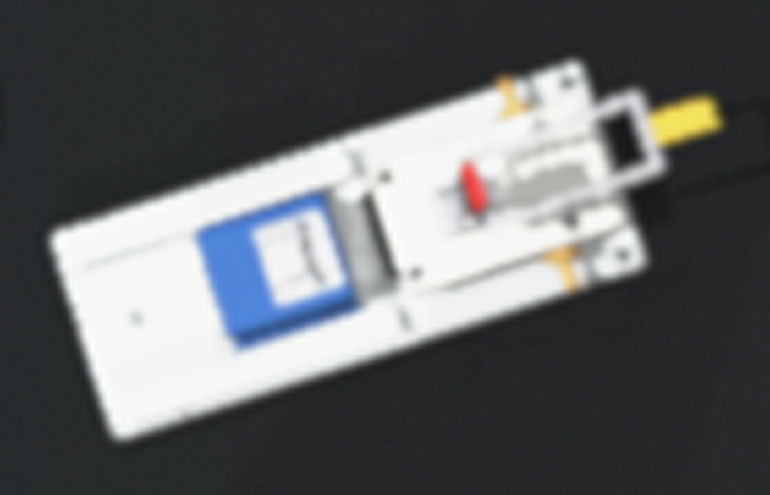

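View pics/b.png

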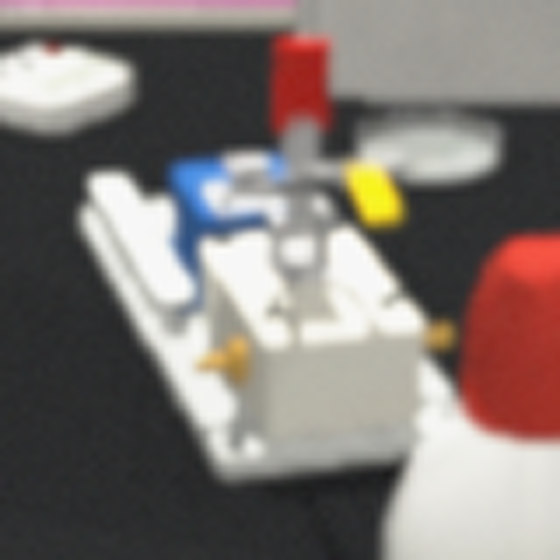

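```bash
cat > pose.py <<'E'
from h import *
import json
c=cam('top'); s=cam('side')
P=[((u+.5)/5.5-.5+225,(v+.5)/5.5-.5+215) for u,v in((51,234),(116,440),(646,262),(580,62))]
W=np.array([onz(c,*p,.01)[:2] for p in P])
# local corners: open end x=145; 
L=np.array([(145,-48),(145,48),(-105,48),(-105,-48)])/1e3
best=None
for sg in(1,-1):
    l=L*[1,sg]; lc,wc=l.mean(0),W.mean(0); H=(l-lc).T@(W-wc); U,S,V=np.linalg.svd(H); R=V.T@U.T
    if np.linalg.det(R)>0: break
t=wc-R@lc; yaw=np.arctan2(R[1,0],R[0,0]); print('sides',[np.linalg.norm(W[i]-W[i-1]).round(4) for i in range(4)],'t',t,'yaw',yaw,'res',(W-(l@R.T+t)).round(4).tolist())
json.dump([*t,yaw],open('pose.json','w'))
def w2l(p): return np.r_[R.T@(np.array(p[:2])-t),p[2]]*1e3
def l2w(p): p=np.array(p)/1e3; return np.r_[R@p[:2]+t,p[2]]
for nm,q in(('top',c),('side',s)):
    print(nm,'proj base corners',[np.round(proj(q,l2w(p)),1).tolist() for p in((145,-48,10),(145,48,10),(-105,48,10),(-105,-48,10))])
print('blue top rear corners local',[w2l(onz(c,(u+.5)/5.5-.5+225,(v+.5)/5.5-.5+215,.05)).round(1) for u,v in((198,234),(236,332),(320,192))])
print('tab',tri(c,(349.5,236.3),s,(308.2,253)),w2l(tri(c,(349.5,236.3),s,(308.2,253))[0]))
q=tri(c,(310.8,249.5),s,(297,236.1)); print('pad',q,w2l(q[0]))
for nm,x,y in(('timer',182,308),('beaker',288,165),('bottle',452,219)): print(nm,onz(c,x,y,.02),w2l(onz(c,x,y,.02)))
print('seal/block front dark gap', [w2l(onz(c,(u+.5)/5.5-.5+225,(v+.5)/5.5-.5+215,.05)).round(1) for u,v in((385,235),)])
E
python3 pose.py
```

```text
sides [np.float64(0.2515), np.float64(0.0975), np.float64(0.2511), np.float64(0.0954)] t [0.56153726 0.05555449] yaw 1.868745646527305 res [[0.0005, 0.0008], [-0.0009, 0.0004], [0.0005, -0.0003], [0.0, -0.0009]]
top proj base corners [[234.2, 257.3], [245.9, 294.2], [341.9, 262.4], [329.7, 225.9]]
side proj base corners [[297.6, 251.0], [266.6, 254.1], [287.1, 289.7], [323.6, 285.1]]
blue top rear corners local [array([ 79.4, -24.1,  50. ]), array([76.7, 21.9, 50. ]), array([ 22.9, -24.9,  50. ])]
tab (array([ 0.59959802, -0.07309646,  0.11434963]), np.float64(0.002035996122599668)) [-134.15578923    1.38301365  114.34962652]
pad (array([0.57022594, 0.01630226, 0.12537834]), np.float64(0.0020999331291397167)) [-40.07344777   3.21703524 125.37833656]
timer [0.44275395 0.33546375 0.02      ] [302.44668893  31.37947115  20.        ]
beaker [0.79283835 0.0701538  0.02      ] [ -53.94479372 -225.39585878   20.        ]
bottle [ 0.64751761 -0.33322304  0.02      ] [-396.88862195   31.93762576   20.        ]
seal/block front dark gap [array([ 1.7,  2.1, 50. ])]
```

```bash
cat > st.py <<'E'
from h import *
import json
tx,ty,yaw=json.load(open('pose.json')); t=np.array([tx,ty]); R=np.array([[np.cos(yaw),-np.sin(yaw)],[np.sin(yaw),np.cos(yaw)]])
def w2l(p): return np.r_[R.T@(np.array(p[:2])-t),p[2]]*1e3
def l2w(p): p=np.array(p)/1e3; return np.r_[R@p[:2]+t,p[2]]
def state():
    s=ctrl.observe(); f=np.array(s['contact_force'])
    print('t',round(s['t'],2),'local',w2l(s['ee_pos']).round(1),'dyaw',np.degrees(s['ee_rot'][2]-yaw).round(1),'F local',np.r_[R.T@f[:2],f[2]].round(1),'gap',round(s['finger_gap'],3))
    return s
E
python3 - <<'E'
from st import *
s=state(); p=np.array(s['ee_pos']); y=s['ee_rot'][2]; g=l2w((110,0,231)); n=15
for i in range(n):
    d=(g-p)/n*1e3; print('dx %.0f dy %.0f'%(d@[np.cos(y),np.sin(y),0],d@[np.sin(y),-np.cos(y),0]),end=' | '); y-=np.radians(-5.6)
print(g)
E
```

```text
t 0.3 local [-509.4  485.2  231.1] dyaw -83.8 F local [-0.4 -0.   0.8] gap 0.997
dx 37 dy -38 | dx 40 dy -34 | dx 43 dy -30 | dx 46 dy -25 | dx 48 dy -21 | dx 50 dy -16 | dx 51 dy -11 | dx 52 dy -6 | dx 52 dy -1 | dx 52 dy 4 | dx 52 dy 9 | dx 50 dy 14 | dx 49 dy 19 | dx 47 dy 24 | dx 44 dy 28 | [0.5292456  0.16070794 0.231     ]
```

Call:
{"op": "play_rows", "data": {
  "steps": [
    {"dx":37,"dy":-38,"spin":-5.6},
    {"dx":40,"dy":-34,"spin":-5.6},
    {"dx":43,"dy":-30,"spin":-5.6},
    {"dx":46,"dy":-25,"spin":-5.6},
    {"dx":48,"dy":-21,"spin":-5.6}
  ],
  "jaw": 0
}}

```text
invalid input
```

Call:
{"op": "play_rows", "data": {
  "steps": [
    {"dx":50,"dy":-16,"spin":-5.6},
    {"dx":51,"dy":-11,"spin":-5.6},
    {"dx":52,"dy":-6,"spin":-5.6},
    {"dx":52,"dy":-1,"spin":-5.6},
    {"dx":52,"dy":4,"spin":-5.6}
  ]
}}

```text
invalid input
```

Call:
{"op": "play_rows", "data": {
  "steps": [
    {"dx":52,"dy":9,"spin":-5.6},
    {"dx":50,"dy":14,"spin":-5.6},
    {"dx":49,"dy":19,"spin":-5.6},
    {"dx":47,"dy":24,"spin":-5.6},
    {"dx":44,"dy":28,"spin":-5.6}
  ]
}}

```text
invalid input
```

```bash
python3 -c "from st import *;state()"
```

```text
t 0.3 local [-509.4  485.2  231.1] dyaw -83.8 F local [-0.4 -0.   0.8] gap 0.997
```

Call:
{"op": "play_rows", "data": {
  "steps": [
    {"dx":37,"dy":-38,"dz":0,"spin":-5.6},
    {"dx":40,"dy":-34,"dz":0,"spin":-5.6},
    {"dx":43,"dy":-30,"dz":0,"spin":-5.6},
    {"dx":46,"dy":-25,"dz":0,"spin":-5.6},
    {"dx":48,"dy":-21,"dz":0,"spin":-5.6}
  ],
  "jaw": 0
}}

```text
t: 0.92
ee_pos: [0.3413, -0.3269, 0.2314]
ee_rot: [3.141, 0.0, 0.899]
contact_force: [1.3, -1.3, -0.1]
finger_gap: 0.002
grasp_force: 0.0
```

```bash
python3 -c "from st import *;state()"
```

```text
t 0.93 local [-301.   322.9  231.4] dyaw -55.6 F local [-1.7 -0.8 -0.1] gap 0.002
```

Good, tracking as planned.

Call:
{"op": "play_rows", "data": {
  "steps": [
    {"dx":50,"dy":-16,"dz":0,"spin":-5.6},
    {"dx":51,"dy":-11,"dz":0,"spin":-5.6},
    {"dx":52,"dy":-6,"dz":0,"spin":-5.6},
    {"dx":52,"dy":-1,"dz":0,"spin":-5.6},
    {"dx":52,"dy":4,"dz":0,"spin":-5.6}
  ]
}}

```text
t: 1.55
ee_pos: [0.4342, -0.0829, 0.2315]
ee_rot: [3.141, 0.0, 1.387]
contact_force: [0.3, -0.5, 0.5]
finger_gap: 0.001
grasp_force: 0.0
```

Call:
{"op": "play_rows", "data": {
  "steps": [
    {"dx":52,"dy":9,"dz":0,"spin":-5.6},
    {"dx":50,"dy":14,"dz":0,"spin":-5.6},
    {"dx":49,"dy":19,"dz":0,"spin":-5.6},
    {"dx":47,"dy":24,"dz":0,"spin":-5.6},
    {"dx":44,"dy":28,"dz":0,"spin":-5.6}
  ]
}}

```text
t: 2.17
ee_pos: [0.5271, 0.1623, 0.2313]
ee_rot: [3.141, 0.0, 1.876]
contact_force: [1.4, -0.6, 0.1]
finger_gap: -0.002
grasp_force: 0.0
```

```bash
python3 -c "from st import *;state()"
```

```text
t 2.17 local [112.2   1.6 231.3] dyaw 0.4 F local [-1.  -1.2  0.1] gap -0.002
```

Call:
{"op": "play_rows", "data": {
  "steps": [
    {"dx":0,"dy":1.5,"dz":50,"spin":0.4},
    {"dx":0,"dy":0,"dz":50,"spin":0},
    {"dx":0,"dy":0,"dz":50,"spin":0},
    {"dx":0,"dy":0,"dz":40,"spin":0},
    {"dx":0,"dy":0,"dz":11,"spin":0}
  ]
}}

```text
t: 2.8
ee_pos: [0.5269, 0.1609, 0.0284]
ee_rot: [-3.138, 0.0, 1.866]
contact_force: [-0.3, 0.9, 1.1]
finger_gap: 0.005
grasp_force: 0.0
```

Call:
{"op": "play_rows", "data": {
  "steps": [
    {"dx":-6,"dy":0,"dz":0,"spin":0},
    {"dx":-6,"dy":0,"dz":0,"spin":0},
    {"dx":-4,"dy":0,"dz":0,"spin":0},
    {"dx":-3,"dy":0,"dz":0,"spin":0},
    {"dx":0,"dy":0,"dz":0,"spin":0}
  ]
}}

```text
t: 3.42
ee_pos: [0.5338, 0.1429, 0.0307]
ee_rot: [3.141, 0.0, 1.866]
contact_force: [0.7, 1.8, 0.4]
finger_gap: -0.001
grasp_force: 0.2
```

```bash
python3 -c "
from st import *
for i in range(3):state();cam('side')"
```

```text
t 3.42 local [91.6  0.8 30.7] dyaw -0.2 F local [ 1.5 -1.2  0.4] gap -0.001
t 3.48 local [91.6  1.  30.5] dyaw -0.2 F local [0.5 0.1 0.1] gap -0.002
t 3.52 local [91.7  1.2 30.3] dyaw -0.2 F local [ 0.7 -0.3  0.2] gap 0.005
```

Call:
{"op": "play_rows", "data": {
  "steps": [
    {"dx":-2,"dy":0,"dz":0,"spin":0},
    {"dx":-2,"dy":0,"dz":0,"spin":0},
    {"dx":-2,"dy":0,"dz":0,"spin":0},
    {"dx":-1,"dy":0,"dz":0,"spin":0},
    {"dx":0,"dy":0,"dz":0,"spin":0}
  ]
}}

```text
t: 4.2
ee_pos: [0.5356, 0.1361, 0.0303]
ee_rot: [-3.141, 0.0, 1.866]
contact_force: [0.9, 0.4, -0.2]
finger_gap: -0.004
grasp_force: 0.4
```

```bash
python3 -c "
from st import *
for i in range(3):state();cam('side')"
```

```text
t 4.2 local [84.6  1.1 30.3] dyaw -0.2 F local [ 0.1 -0.9 -0.2] gap -0.004
t 4.25 local [84.6  1.2 30.2] dyaw -0.2 F local [ 0.6 -0.   0.1] gap -0.003
t 4.3 local [84.6  1.1 30.2] dyaw -0.2 F local [-0.  -0.5  0.5] gap 0.004
```

Call:
{"op": "play_rows", "data": {
  "steps": [
    {"dx":-1,"dy":0,"dz":0,"spin":0},
    {"dx":-1,"dy":0,"dz":0,"spin":0},
    {"dx":-1,"dy":0,"dz":0,"spin":0},
    {"dx":-1,"dy":0,"dz":0,"spin":0}
  ]
}}

```text
t: 4.85
ee_pos: [0.5368, 0.1325, 0.0303]
ee_rot: [3.142, -0.0, 1.866]
contact_force: [-0.3, 2.0, -0.5]
finger_gap: -0.001
grasp_force: 1.2
```

```bash
python3 -c "
from st import *
state();s=cam('side');cv2.imwrite('pics/c.png',cv2.resize(s['bgr'][200:305,230:340],None,fx=5,fy=5,interpolation=cv2.INTER_CUBIC))
state()"
```

```text
t 4.85 local [80.8  1.1 30.3] dyaw -0.2 F local [ 2.  -0.3 -0.5] gap -0.001
t 4.9 local [80.7  1.1 30.3] dyaw -0.2 F local [ 2.3 -0.2 -0.9] gap -0.001
```

View pics/c.png

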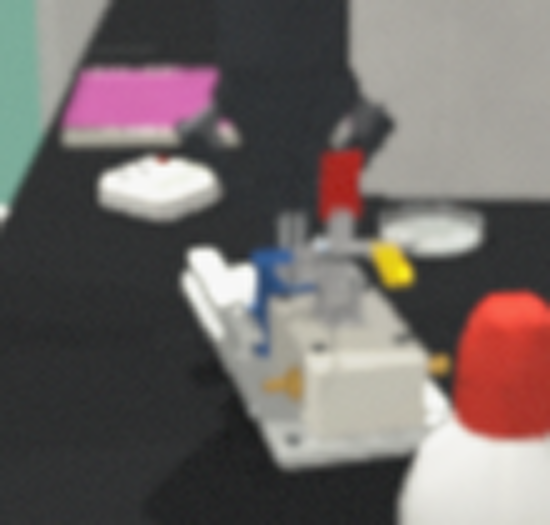

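Call:
{"op": "play_rows", "data": {
  "steps": [
    {"dx":-0.6,"dy":0,"dz":0,"spin":0},
    {"dx":-0.5,"dy":0,"dz":0,"spin":0}
  ]
}}

```text
t: 5.15
ee_pos: [0.537, 0.1314, 0.0303]
ee_rot: [-3.142, -0.0, 1.866]
contact_force: [-1.2, 2.0, -0.7]
finger_gap: -0.001
grasp_force: 1.2
```

```bash
python3 -c "
from st import *
state()"
```

```text
t 5.15 local [79.7  1.1 30.3] dyaw -0.2 F local [ 2.3  0.6 -0.7] gap -0.001
```

Call:
{"op": "play_rows", "data": {
  "steps": [
    {"dx":-0.6,"dy":0,"dz":0,"spin":0},
    {"dx":-0.6,"dy":0,"dz":0,"spin":0}
  ]
}}

```text
t: 5.4
ee_pos: [0.5373, 0.1305, 0.0303]
ee_rot: [3.142, -0.0, 1.866]
contact_force: [-0.8, 4.8, -0.2]
finger_gap: -0.0
grasp_force: 2.5
```

Call:
{"op": "play_rows", "data": {
  "steps": [
    {"dx":-0.5,"dy":0,"dz":0,"spin":0}
  ]
}}

```text
t: 5.52
ee_pos: [0.5374, 0.1304, 0.0303]
ee_rot: [3.141, -0.001, 1.866]
contact_force: [-1.7, 6.3, 1.2]
finger_gap: 0.002
grasp_force: 3.3
```

Call:
{"op": "play_rows", "data": {
  "steps": [
    {"dx":-0.4,"dy":0,"dz":0,"spin":0},
    {"dx":0,"dy":0,"dz":0,"spin":0}
  ]
}}

```text
t: 5.78
ee_pos: [0.5375, 0.1302, 0.0304]
ee_rot: [3.141, -0.001, 1.866]
contact_force: [-1.8, 5.6, 0.6]
finger_gap: 0.008
grasp_force: 3.4
```

Call:
{"op": "play_rows", "data": {
  "steps": [
    {"dx":-0.7,"dy":0,"dz":0,"spin":0},
    {"dx":0,"dy":0,"dz":0,"spin":0}
  ]
}}

```text
t: 6.02
ee_pos: [0.5376, 0.13, 0.0304]
ee_rot: [3.141, -0.001, 1.867]
contact_force: [-2.9, 8.3, 0.6]
finger_gap: -0.002
grasp_force: 4.5
```

Call:
{"op": "play_rows", "data": {
  "steps": [
    {"dx":-0.6,"dy":0,"dz":0,"spin":0},
    {"dx":0,"dy":0,"dz":0,"spin":0},
    {"dx":0,"dy":0,"dz":0,"spin":0}
  ]
}}

```text
t: 6.4
ee_pos: [0.5377, 0.1298, 0.0305]
ee_rot: [3.141, -0.002, 1.867]
contact_force: [-5.0, 10.7, 1.6]
finger_gap: -0.0
grasp_force: 5.5
```

```bash
python3 -c "
from st import *
for i in range(2): state();cam('side')"
```

```text
t 6.4 local [78.   1.  30.5] dyaw -0.1 F local [11.7  1.6  1.6] gap -0.0
t 6.45 local [78.   1.  30.5] dyaw -0.1 F local [11.7  0.8  1.5] gap 0.002
```

Call:
{"op": "play_rows", "data": {
  "steps": [
    {"dx":12,"dy":0,"dz":0,"spin":0},
    {"dx":15,"dy":0,"dz":-20,"spin":0},
    {"dx":0,"dy":0,"dz":-60,"spin":0},
    {"dx":0,"dy":0,"dz":-60,"spin":0},
    {"dx":0,"dy":0,"dz":-50,"spin":0}
  ]
}}

```text
t: 7.12
ee_pos: [0.5298, 0.1549, 0.2241]
ee_rot: [3.14, 0.0, 1.867]
contact_force: [0.4, -0.7, 0.2]
finger_gap: -0.002
grasp_force: 0.0
```

Call:
{"op": "play_rows", "data": {
  "steps": [
    {"dx":-40,"dy":0,"dz":0,"spin":0},
    {"dx":-55,"dy":0,"dz":0,"spin":0},
    {"dx":-55,"dy":0,"dz":0,"spin":0},
    {"dx":-55,"dy":0,"dz":0,"spin":0},
    {"dx":-35,"dy":0,"dz":0,"spin":0}
  ],
  "jaw": 50
}}

```text
t: 7.75
ee_pos: [0.6002, -0.0776, 0.2217]
ee_rot: [3.141, 0.001, 1.864]
contact_force: [-0.5, 1.3, -0.2]
finger_gap: 0.502
grasp_force: 0.0
```

```bash
python3 -c "
from st import *
state();c=cam('top');s=cam('side')
h=cv2.cvtColor(c['bgr'],cv2.COLOR_BGR2HSV)
g=cv2.cvtColor(s['bgr'],cv2.COLOR_BGR2HSV)
for im,(y0,y1,x0,x1) in((h,(222,300,228,362)),(g,(228,265,262,325))):
    for lo,hi in(((100,120,60),(125,255,255)),((20,120,80),(35,255,255)),((0,150,80),(8,255,255))):
        n,_,st,ce=cv2.connectedComponentsWithStats(cv2.inRange(im,lo,hi)[y0:y1,x0:x1]); print([(st[i].tolist(),(ce[i]+[x0,y0]).round(1)) for i in range(1,n) if st[i,4]>4])
a=cv2.resize(c['bgr'][215:305,225:365],None,fx=5.5,fy=5.5,interpolation=cv2.INTER_CUBIC);cv2.imwrite('pics/d.png',a)
"
```

```text
t 7.75 local [-138.6    2.1  221.7] dyaw -0.3 F local [ 1.3  0.1 -0.2] gap 0.502
[([39, 26, 28, 28, 271], array([277.6, 263.6]))]
[]
[([82, 24, 3, 7, 12], array([310.8, 249.2]))]
[([18, 21, 8, 10, 44], array([283.4, 252.7]))]
[([42, 21, 9, 9, 62], array([308.2, 253. ]))]
[([32, 2, 8, 13, 82], array([297.1, 236. ]))]
```

Call:
{"op": "play_rows", "data": {
  "steps": [
    {"dx":4,"dy":0.5,"dz":50,"spin":0},
    {"dx":0,"dy":0,"dz":40,"spin":0},
    {"dx":0,"dy":0,"dz":20,"spin":0},
    {"dx":0,"dy":0,"dz":9,"spin":0},
    {"dx":0,"dy":0,"dz":0,"spin":0}
  ]
}}

```text
t: 8.48
ee_pos: [0.5997, -0.0713, 0.1021]
ee_rot: [3.141, 0.0, 1.866]
contact_force: [0.5, -0.1, 0.5]
finger_gap: 0.499
grasp_force: 0.0
```

Call:
{"op": "play_rows", "data": {
  "steps": [
    {"dx":0,"dy":0,"dz":0,"spin":0},
    {"dx":0,"dy":0,"dz":0,"spin":0},
    {"dx":0,"dy":0,"dz":0,"spin":0},
    {"dx":0,"dy":0,"dz":0,"spin":0},
    {"dx":0,"dy":0,"dz":0,"spin":0}
  ],
  "jaw": 0,
  "squeeze": 20
}}

```text
t: 9.1
ee_pos: [0.5987, -0.0725, 0.1017]
ee_rot: [-3.14, 0.001, 1.865]
contact_force: [-5.2, -3.5, 1.3]
finger_gap: 0.132
grasp_force: 22.7
```

```bash
python3 -c "
from st import *
state();s=cam('side');cv2.imwrite('pics/e.png',cv2.resize(s['bgr'][200:305,230:340],None,fx=5,fy=5,interpolation=cv2.INTER_CUBIC))"
```

```text
t 9.1 local [-133.3    2.1  101.7] dyaw -0.2 F local [-1.8  6.   1.3] gap 0.132
```

View pics/e.png

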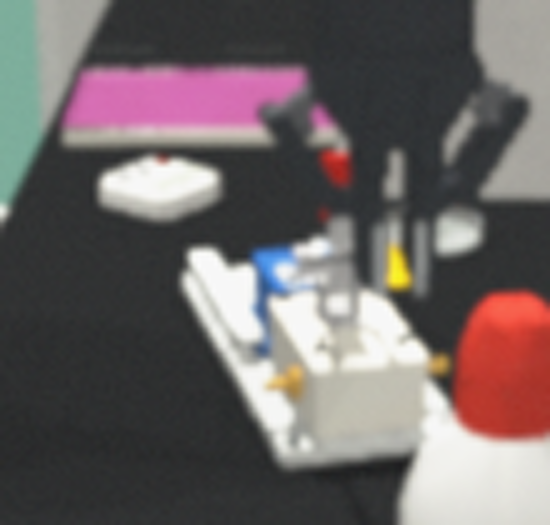

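Run:
```python
from st import *
W=[(-135,114.5),(-125,131),(-113.5,145.8)]+[(-34+100*np.cos(np.radians(a)),86+100*np.sin(np.radians(a))) for a in(129,115,101,87,73,59,45,31,17,5,-5,-11)]
print([(round(float(b[0]-a[0]),1),round(float(a[1]-b[1]),1)) for a,b in zip(W,W[1:])])
```

```text
[(10.0, -16.5), (11.5, -14.8), (16.6, -17.9), (20.7, -12.9), (23.2, -7.5), (24.3, -1.7), (24.0, 4.2), (22.3, 9.9), (19.2, 15.0), (15.0, 19.2), (9.9, 22.3), (4.0, 20.5), (0.0, 17.4), (-1.5, 10.4)]
```

Call:
{"op": "play_rows", "data": {
  "steps": [
    {"dx":5,"dy":-1,"dz":-8,"spin":0},
    {"dx":5,"dy":0,"dz":-8.5,"spin":0},
    {"dx":5.5,"dy":0,"dz":-7.5,"spin":0},
    {"dx":6,"dy":0,"dz":-7,"spin":0},
    {"dx":0,"dy":0,"dz":0,"spin":0}
  ]
}}

```text
t: 9.78
ee_pos: [0.5919, -0.0508, 0.1329]
ee_rot: [-3.142, 0.0, 1.867]
contact_force: [-3.1, -3.6, 0.1]
finger_gap: 0.137
grasp_force: 22.2
```

Run:
```python
from st import *
state();s=cam('side');c=cam('top');state()
for im,(y0,y1,x0,x1) in((c,(222,300,228,362)),(s,(220,265,262,325))):
    g=cv2.cvtColor(im['bgr'],cv2.COLOR_BGR2HSV)
    for lo,hi in(((20,120,80),(35,255,255)),((0,150,80),(8,255,255))):
        n,_,st,ce=cv2.connectedComponentsWithStats(cv2.inRange(g,lo,hi)[y0:y1,x0:x1]); print([(st[i].tolist(),(ce[i]+[x0,y0]).round(1)) for i in range(1,n) if st[i,4]>4])
```

```text
t 9.78 local [-110.6    2.2  132.9] dyaw -0.1 F local [-2.5  4.   0.1] gap 0.137
t 9.88 local [-110.9    2.2  132.5] dyaw -0.1 F local [-0.9  3.7  0.3] gap 0.131
[]
[([77, 26, 3, 6, 9], array([306.1, 250.6]))]
[([43, 16, 5, 5, 23], array([306.8, 238.1]))]
[([31, 9, 5, 13, 52], array([294.8, 234.1]))]
```

Call:
{"op": "play_rows", "data": {
  "steps": [
    {"dx":15,"dy":-0.5,"dz":-18,"spin":0},
    {"dx":21,"dy":0,"dz":-13,"spin":0},
    {"dx":23,"dy":0,"dz":-7.5,"spin":0},
    {"dx":24.5,"dy":0,"dz":-1.5,"spin":0},
    {"dx":0,"dy":0,"dz":0,"spin":0}
  ]
}}

```text
t: 10.5
ee_pos: [0.5669, 0.0311, 0.1732]
ee_rot: [3.141, -0.0, 1.869]
contact_force: [-3.6, -0.8, 11.4]
finger_gap: 0.136
grasp_force: 22.7
```

Run:
```python
from st import *
state();s=cam('side');c=cam('top');state()
for im,(y0,y1,x0,x1) in((c,(222,300,228,362)),(s,(210,265,262,325))):
    g=cv2.cvtColor(im['bgr'],cv2.COLOR_BGR2HSV)
    for lo,hi in(((20,120,80),(35,255,255)),((0,150,80),(8,255,255))):
        n,_,st,ce=cv2.connectedComponentsWithStats(cv2.inRange(g,lo,hi)[y0:y1,x0:x1]); print([(st[i].tolist(),(ce[i]+[x0,y0]).round(1)) for i in range(1,n) if st[i,4]>4])
```

```text
t 10.5 local [-25.    2.  173.2] dyaw 0.0 F local [ 0.3  3.6 11.4] gap 0.136
t 10.6 local [-27.1   2.  173.3] dyaw -0.1 F local [ 1.3  4.7 11.6] gap 0.127
[]
[]
[([34, 0, 4, 9, 31], array([297.4, 213.5]))]
[([31, 19, 8, 13, 73], array([296.3, 234.7]))]
```

Call:
{"op": "play_rows", "data": {
  "steps": [
    {"dx":24,"dy":-0.5,"dz":1.5,"spin":0},
    {"dx":22.5,"dy":0,"dz":9,"spin":0},
    {"dx":20,"dy":0,"dz":14,"spin":0},
    {"dx":16,"dy":0,"dz":18,"spin":0},
    {"dx":0,"dy":0,"dz":0,"spin":0}
  ]
}}

```text
t: 11.22
ee_pos: [0.5429, 0.1083, 0.1296]
ee_rot: [3.141, -0.001, 1.868]
contact_force: [-1.0, 3.7, 3.8]
finger_gap: 0.13
grasp_force: 20.1
```

Run:
```python
from st import *
state();s=cam('side');c=cam('top');state()
for im,(y0,y1,x0,x1) in((c,(222,300,228,362)),(s,(210,265,262,325))):
    g=cv2.cvtColor(im['bgr'],cv2.COLOR_BGR2HSV)
    for lo,hi in(((20,120,80),(35,255,255)),((0,150,80),(8,255,255))):
        n,_,st,ce=cv2.connectedComponentsWithStats(cv2.inRange(g,lo,hi)[y0:y1,x0:x1]); print([(st[i].tolist(),(ce[i]+[x0,y0]).round(1)) for i in range(1,n) if st[i,4]>4])
cv2.imwrite('pics/f.png',cv2.resize(s['bgr'][190:295,230:340],None,fx=5,fy=5,interpolation=cv2.INTER_CUBIC))
```

```text
t 11.22 local [ 55.9   2.3 129.6] dyaw -0.1 F local [ 3.9 -0.1  3.8] gap 0.13
t 11.32 local [ 54.7   2.2 130.6] dyaw -0.2 F local [3.7 0.7 3.2] gap 0.128
[]
[([73, 26, 5, 7, 17], array([303., 251.]))]
[([26, 6, 4, 10, 37], array([289.6, 220.6]))]
[([30, 19, 8, 13, 83], array([295.2, 234.6]))]
```

View pics/f.png

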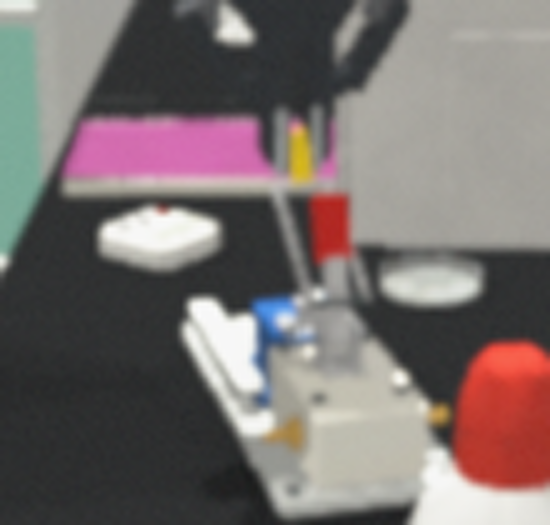

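Call:
{"op": "play_rows", "data": {
  "steps": [
    {"dx":9,"dy":0,"dz":14,"spin":0},
    {"dx":7,"dy":0,"dz":15,"spin":0},
    {"dx":3.5,"dy":0,"dz":14,"spin":0},
    {"dx":2,"dy":0,"dz":13,"spin":0},
    {"dx":0,"dy":0,"dz":0,"spin":0}
  ]
}}

```text
t: 11.95
ee_pos: [0.5367, 0.1277, 0.0729]
ee_rot: [-3.141, -0.0, 1.866]
contact_force: [2.4, 0.6, 0.8]
finger_gap: 0.13
grasp_force: 19.5
```

Run:
```python
from st import *
state();s=cam('side');c=cam('top');state()
for im,(y0,y1,x0,x1) in((c,(222,300,228,362)),(s,(210,265,262,325))):
    g=cv2.cvtColor(im['bgr'],cv2.COLOR_BGR2HSV)
    for lo,hi in(((20,120,80),(35,255,255)),((0,150,80),(8,255,255))):
        n,_,st,ce=cv2.connectedComponentsWithStats(cv2.inRange(g,lo,hi)[y0:y1,x0:x1]); print([(st[i].tolist(),(ce[i]+[x0,y0]).round(1)) for i in range(1,n) if st[i,4]>4])
cv2.imwrite('pics/g.png',cv2.resize(s['bgr'][190:295,230:340],None,fx=5,fy=5,interpolation=cv2.INTER_CUBIC))
```

```text
t 11.95 local [76.3  2.6 72.9] dyaw -0.2 F local [-0.1 -2.5  0.8] gap 0.13
t 12.05 local [76.2  2.5 73.8] dyaw -0.2 F local [-0.8 -1.4  1.1] gap 0.124
[]
[([75, 26, 3, 6, 11], array([304. , 250.7]))]
[([24, 22, 6, 10, 42], array([288.1, 236.6]))]
[([31, 19, 8, 13, 71], array([295.7, 234.5]))]
```

Call:
{"op": "play_rows", "data": {
  "steps": [
    {"dx":2.5,"dy":0,"dz":0,"spin":0},
    {"dx":2.5,"dy":0,"dz":0,"spin":0},
    {"dx":0,"dy":0,"dz":0,"spin":0}
  ]
}}

```text
t: 12.42
ee_pos: [0.5358, 0.1304, 0.074]
ee_rot: [-3.141, 0.003, 1.864]
contact_force: [7.5, -12.5, -0.6]
finger_gap: 0.124
grasp_force: 19.5
```

```bash
cat > look.py <<'E'
from st import *
state();s=cam('side');c=cam('top')
for im,(y0,y1,x0,x1) in((c,(222,300,228,362)),(s,(210,265,262,325))):
    g=cv2.cvtColor(im['bgr'],cv2.COLOR_BGR2HSV)
    for lo,hi in(((20,120,80),(35,255,255)),((0,150,80),(8,255,255))):
        n,_,st,ce=cv2.connectedComponentsWithStats(cv2.inRange(g,lo,hi)[y0:y1,x0:x1]); print([(st[i].tolist(),(ce[i]+[x0,y0]).round(1)) for i in range(1,n) if st[i,4]>4])
E
python3 look.py
python3 - <<'E'
from st import *
c=cam('top')
for th in(1.5,1.65,1.83): print(th,[np.round(proj(c,l2w((-35-r*np.cos(th)+6*np.sin(th)*k,1.5,66+r*np.sin(th)+6*k*np.cos(th)))),1) for r,k in((76,0),(76,1))])
E
```

```text
t 12.43 local [79.1  2.6 74. ] dyaw -0.3 F local [-14.2  -3.5  -0.6] gap 0.124
[]
[([72, 27, 5, 6, 20], array([301.8, 251.6]))]
[([24, 22, 5, 9, 39], array([287.9, 236.1]))]
[([31, 19, 7, 12, 74], array([295.6, 234.8]))]
1.5 [array([310.6, 248.6]), array([308.1, 249.5])]
1.65 [array([305.8, 250.2]), array([303.3, 251.1])]
1.83 [array([300.2, 252.2]), array([297.7, 253. ])]
```

Call:
{"op": "play_rows", "data": {
  "steps": [
    {"dx":0,"dy":0,"dz":5,"spin":0},
    {"dx":-0.5,"dy":0,"dz":5,"spin":0},
    {"dx":-1,"dy":0,"dz":4,"spin":0},
    {"dx":0,"dy":0,"dz":0,"spin":0}
  ]
}}

```text
t: 13.08
ee_pos: [0.5358, 0.1306, 0.0599]
ee_rot: [3.141, 0.001, 1.865]
contact_force: [3.9, -4.8, 1.0]
finger_gap: 0.125
grasp_force: 19.4
```

```bash
python3 look.py
```

```text
t 13.07 local [79.3  2.6 59.9] dyaw -0.2 F local [-5.7 -2.3  1. ] gap 0.125
[]
[([72, 27, 5, 6, 21], array([301.8, 251.7]))]
[([24, 26, 6, 9, 38], array([288. , 240.4]))]
[([30, 18, 8, 13, 83], array([295.4, 233.7]))]
```

Call:
{"op": "play_rows", "data": {
  "steps": [
    {"dx":-0.5,"dy":0,"dz":4,"spin":0},
    {"dx":-1,"dy":0,"dz":4,"spin":0},
    {"dx":-1,"dy":0,"dz":4,"spin":0},
    {"dx":0,"dy":0,"dz":0,"spin":0}
  ]
}}

```text
t: 13.68
ee_pos: [0.5363, 0.1294, 0.0479]
ee_rot: [3.141, -0.001, 1.866]
contact_force: [1.7, 1.2, 6.8]
finger_gap: 0.121
grasp_force: 22.4
```

```bash
python3 look.py
```

```text
t 13.68 local [78.   2.4 47.9] dyaw -0.1 F local [ 0.7 -1.9  6.8] gap 0.121
[]
[([72, 27, 5, 6, 20], array([301.7, 251.6]))]
[([24, 30, 6, 8, 33], array([288.2, 244.1]))]
[([30, 18, 9, 13, 92], array([295.5, 234. ]))]
```

Run:
```python
from st import *
s=cam('side')
o,d=ray(s,288.2,244.1)
n=np.r_[R[:,0],0]
for x in(55,62,70):
    k=(l2w((x,0,0))-o)@n/(d@n); print(x,w2l(o+k*d).round(1))
cv2.imwrite('pics/g2.png',cv2.resize(s['bgr'][205:285,255:335],None,fx=7,fy=7,interpolation=cv2.INTER_CUBIC))
```

```text
55 [55.   3.8 69.6]
62 [62.   2.1 67. ]
70 [70.   0.1 63.9]
```

View pics/g2.png

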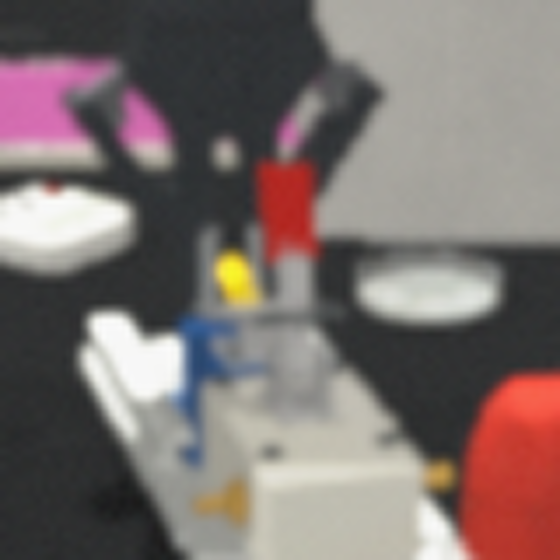

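Run:
```python
from st import *
s=cam('side')
n=np.r_[R[:,0],0]
for uv in((290.0,249.5),(304,249.6)):
  o,d=ray(s,*uv)
  for x in(33,43):
    k=(l2w((x,0,0))-o)@n/(d@n); print(uv,x,w2l(o+k*d).round(1))
for nm,p in(('bar seated R',(42,-13.5,53)),('bar seated L',(42,16.5,53)),('bar on hook R',(42,-13.5,66.5)),('pin',(-34,1.5,86)),('whitehalf front edge top',(0,-30,50))): print(nm,np.round((np.array(proj(s,l2w(p)))-[255,205])*7,0))
```

```text
(290.0, 249.5) 33 [33.   4.4 61.7]
(290.0, 249.5) 43 [43.   1.9 57.7]
(304, 249.6) 33 [ 33.  -35.7  57.3]
(304, 249.6) 43 [ 43.  -38.6  53.3]
bar seated R [283. 320.]
bar seated L [210. 327.]
bar on hook R [283. 288.]
pin [297. 312.]
whitehalf front edge top [353. 360.]
```

Call:
{"op": "play_rows", "data": {
  "steps": [
    {"dx":0,"dy":0,"dz":0,"spin":0},
    {"dx":0,"dy":0,"dz":0,"spin":0},
    {"dx":0,"dy":0,"dz":-20,"spin":0},
    {"dx":20,"dy":0,"dz":-50,"spin":0},
    {"dx":50,"dy":0,"dz":-50,"spin":0}
  ],
  "jaw": 45
}}

```text
t: 14.5
ee_pos: [0.5179, 0.1893, 0.1646]
ee_rot: [3.141, 0.0, 1.863]
contact_force: [2.0, 1.4, -0.1]
finger_gap: 0.45
grasp_force: 0.0
```

Call:
{"op": "play_rows", "data": {
  "steps": [
    {"dx":40,"dy":0,"dz":-30,"spin":0},
    {"dx":30,"dy":0,"dz":0,"spin":0},
    {"dx":0,"dy":0,"dz":0,"spin":0}
  ],
  "jaw": 0
}}

```text
t: 14.88
ee_pos: [0.4963, 0.2593, 0.1936]
ee_rot: [3.14, -0.001, 1.869]
contact_force: [0.1, -1.6, -0.4]
finger_gap: 0.001
grasp_force: 0.0
```

```bash
python3 look.py
python3 - <<'E'
from st import *
c=cam('top');s=cam('side')
a=cv2.resize(c['bgr'][220:290,240:340],(600,420),interpolation=cv2.INTER_CUBIC)
b=cv2.resize(s['bgr'][220:280,260:320],(420,420)[::-1],interpolation=cv2.INTER_CUBIC)[:, :200+0] if 0 else cv2.resize(s['bgr'][225:265,275:313],(190,200),interpolation=cv2.INTER_CUBIC)
o=np.zeros((420,800,3),np.uint8); o[:,:600]=a; o[:200,605:795]=b; cv2.imwrite('pics/i.png',o)
for p in((42,-13.5,53),(42,16.5,53),(42,1.5,66.5),(33,1.5,54),(61,1.5,58),(64.6,1.5,75.5),(65.6,1.5,50)): print(p,np.round((np.array(proj(c,l2w(p)))-[240,220])*6,0),np.round(proj(c,l2w(p)),1),np.round(proj(s,l2w(p)),1))
E
```

```text
t 14.88 local [213.9   2.5 193.6] dyaw 0.0 F local [-1.6  0.4 -0.4] gap 0.001
[([39, 39, 11, 6, 42], array([272.2, 263.6]))]
[([72, 27, 5, 6, 22], array([301.9, 251.6]))]
[([23, 34, 7, 6, 32], array([287.8, 246.4]))]
[([30, 19, 8, 13, 85], array([295.2, 234.8]))]
(42, -13.5, 53) [220. 218.] [276.6 256.4] [295.5 250.7]
(42, 16.5, 53) [243. 289.] [280.4 268.2] [285.  251.7]
(42, 1.5, 66.5) [229. 252.] [278.1 262. ] [290.2 246.7]
(33, 1.5, 54) [252. 247.] [282.1 261.1] [291. 252.]
(61, 1.5, 58) [185. 268.] [270.8 264.7] [288.5 247.2]
(64.6, 1.5, 75.5) [172. 269.] [268.7 264.8] [288.1 240.9]
(65.6, 1.5, 50) [176. 273.] [269.3 265.4] [288.1 249.3]
```

View pics/i.png

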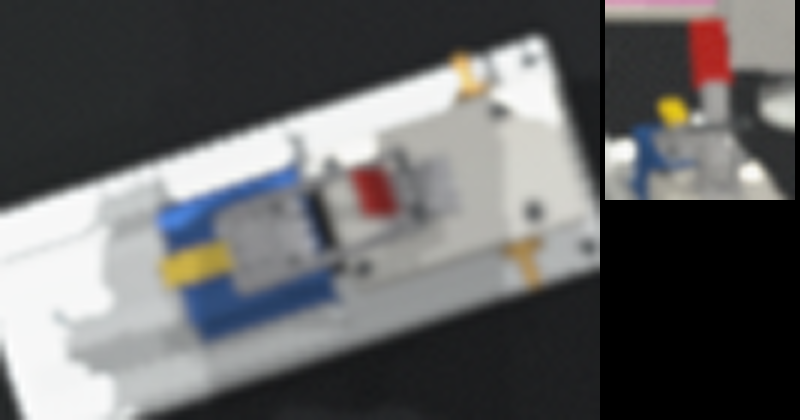

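Call:
{"op": "play_rows", "data": {
  "steps": [
    {"dx":-45,"dy":0,"dz":0,"spin":0},
    {"dx":-55,"dy":0,"dz":0,"spin":0},
    {"dx":-50,"dy":0,"dz":0,"spin":0},
    {"dx":-38,"dy":0,"dz":0,"spin":0},
    {"dx":0,"dy":0,"dz":35,"spin":0}
  ]
}}

```text
t: 15.7
ee_pos: [0.554, 0.0728, 0.158]
ee_rot: [3.139, 0.002, 1.859]
contact_force: [0.7, 1.0, -0.6]
finger_gap: -0.003
grasp_force: 0.0
```

Call:
{"op": "play_rows", "data": {
  "steps": [
    {"dx":0,"dy":0,"dz":38,"spin":0},
    {"dx":-15,"dy":0,"dz":0,"spin":0},
    {"dx":-10,"dy":0,"dz":0,"spin":0},
    {"dx":0,"dy":0,"dz":0,"spin":0}
  ]
}}

```text
t: 16.2
ee_pos: [0.5602, 0.052, 0.1203]
ee_rot: [3.14, 0.001, 1.864]
contact_force: [-0.3, 0.8, 0.5]
finger_gap: -0.002
grasp_force: 0.0
```

```bash
python3 look.py
```

```text
t 16.2 local [ -3.    2.4 120.3] dyaw -0.3 F local [0.8 0.1 0.5] gap -0.002
[]
[]
[([23, 34, 7, 6, 34], array([288.1, 246.2]))]
[([30, 19, 9, 13, 81], array([295.5, 234.8]))]
```

Call:
{"op": "play_rows", "data": {
  "steps": [
    {"dx":-8,"dy":0,"dz":0,"spin":0},
    {"dx":-8,"dy":0,"dz":0,"spin":0},
    {"dx":-9,"dy":0,"dz":0,"spin":0},
    {"dx":-9,"dy":0,"dz":0,"spin":0}
  ]
}}

```text
t: 16.8
ee_pos: [0.5692, 0.0202, 0.1189]
ee_rot: [-3.141, -0.0, 1.866]
contact_force: [-1.5, 3.0, -1.1]
finger_gap: 0.002
grasp_force: 1.4
```

```bash
python3 look.py
```

```text
t 16.8 local [-36.    3.  118.9] dyaw -0.2 F local [ 3.3  0.6 -1.1] gap 0.002
[([43, 38, 9, 6, 33], array([275.2, 262.6]))]
[]
[([24, 34, 6, 6, 27], array([288.3, 246.4]))]
[([33, 23, 8, 12, 74], array([298.5, 238.9]))]
```

Call:
{"op": "play_rows", "data": {
  "steps": [
    {"dx":-9,"dy":0,"dz":0,"spin":0},
    {"dx":-9,"dy":0,"dz":2,"spin":0},
    {"dx":-7,"dy":0,"dz":4,"spin":0},
    {"dx":-6,"dy":0,"dz":5,"spin":0}
  ]
}}

```text
t: 17.4
ee_pos: [0.5782, -0.0088, 0.1079]
ee_rot: [3.141, -0.001, 1.866]
contact_force: [-2.3, 5.8, 1.1]
finger_gap: 0.001
grasp_force: 2.5
```

```bash
python3 look.py
```

```text
t 17.4 local [-66.4   3.  107.9] dyaw -0.1 F local [6.2 0.5 1.1] gap 0.001
[([46, 38, 7, 5, 28], array([276.9, 262. ]))]
[]
[([24, 34, 7, 5, 31], array([289., 246.]))]
[([37, 35, 7, 7, 36], array([302.1, 247.9]))]
```

Call:
{"op": "play_rows", "data": {
  "steps": [
    {"dx":-4,"dy":0,"dz":4,"spin":0},
    {"dx":-4,"dy":0,"dz":5,"spin":0},
    {"dx":-2,"dy":0,"dz":4,"spin":0},
    {"dx":-2,"dy":0,"dz":4,"spin":0}
  ]
}}

```text
t: 18.0
ee_pos: [0.5818, -0.021, 0.0907]
ee_rot: [3.141, 0.001, 1.866]
contact_force: [-0.5, -0.9, 0.3]
finger_gap: -0.006
grasp_force: 0.4
```

```bash
python3 look.py
```

```text
t 18.0 local [-79.1   3.1  90.7] dyaw -0.2 F local [-0.7  0.8  0.3] gap -0.006
[([46, 38, 7, 5, 27], array([277.1, 261.9]))]
[]
[([24, 33, 7, 6, 34], array([289.2, 245.6]))]
[([39, 45, 8, 3, 14], array([304.9, 256.4]))]
```

Call:
{"op": "play_rows", "data": {
  "steps": [
    {"dx":0,"dy":0,"dz":-30,"spin":0},
    {"dx":0,"dy":0,"dz":-50,"spin":0},
    {"dx":-60,"dy":0,"dz":-30,"spin":0},
    {"dx":-60,"dy":0,"dz":0,"spin":0},
    {"dx":-50,"dy":0,"dz":0,"spin":0}
  ]
}}

```text
t: 18.73
ee_pos: [0.6302, -0.1818, 0.1994]
ee_rot: [3.141, 0.001, 1.865]
contact_force: [0.3, 0.9, -0.2]
finger_gap: 0.0
grasp_force: 0.0
```

```bash
python3 look.py
python3 - <<'E'
from st import *
c=cam('top');s=cam('side')
a=cv2.resize(c['bgr'][220:290,240:340],(600,420),interpolation=cv2.INTER_CUBIC)
b=cv2.resize(s['bgr'][230:270,275:313],(190,200),interpolation=cv2.INTER_CUBIC)
o=np.zeros((420,800,3),np.uint8); o[:,:600]=a; o[:200,605:795]=b; cv2.imwrite('pics/j.png',o)
for th in(0,.1,.2,.3): print(th,[np.round(proj(q,l2w((-35-66*np.cos(th),2.5,68+66*np.sin(th)))),1) for q in(c,s)])
print('tab closed',[np.round(proj(q,l2w((28+20,2.5,58))),1) for q in(c,s)])
E
```

```text
t 18.73 local [-247.1    4.   199.4] dyaw -0.2 F local [ 0.8 -0.5 -0.2] gap 0.0
[([46, 38, 7, 5, 27], array([277.1, 261.9]))]
[([98, 15, 14, 11, 88], array([332.8, 242.6]))]
[([24, 33, 7, 6, 35], array([289.2, 245.6]))]
[([39, 45, 8, 3, 19], array([305.2, 256.2]))]
0 [array([335.3, 243.5]), array([304.2, 265.7])]
0.1 [array([335.3, 243.3]), array([304.2, 263.2])]
0.2 [array([335. , 243.2]), array([304.1, 260.6])]
0.3 [array([334.4, 243.2]), array([303.9, 258. ])]
tab closed [array([276.1, 263.4]), array([289.3, 248.8])]
```

View pics/j.png

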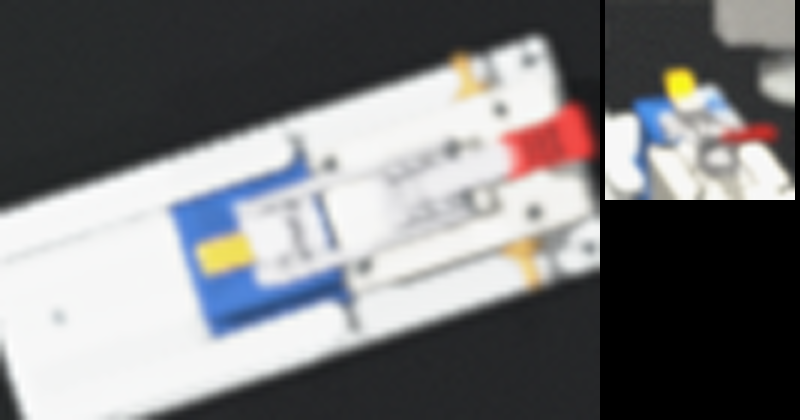

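Call:
{"op": "play_rows", "data": {
  "steps": [
    {"dx":50,"dy":0,"dz":0,"spin":0},
    {"dx":60,"dy":0,"dz":0,"spin":0},
    {"dx":53,"dy":0,"dz":30,"spin":0},
    {"dx":0,"dy":0,"dz":45,"spin":0},
    {"dx":0,"dy":0,"dz":25,"spin":0}
  ]
}}

```text
t: 19.55
ee_pos: [0.5813, -0.0211, 0.0975]
ee_rot: [-3.14, -0.001, 1.869]
contact_force: [0.8, -0.2, 0.3]
finger_gap: 0.003
grasp_force: 0.0
```

```bash
python3 look.py
```

```text
t 19.55 local [-79.1   3.7  97.5] dyaw 0.0 F local [-0.4 -0.7  0.3] gap 0.003
[([46, 38, 7, 5, 27], array([277.1, 261.9]))]
[]
[([24, 33, 7, 6, 34], array([289.3, 245.6]))]
[([39, 45, 8, 3, 16], array([305.1, 256.4]))]
```

Call:
{"op": "play_rows", "data": {
  "steps": [
    {"dx":0,"dy":0,"dz":6,"spin":0},
    {"dx":0,"dy":0,"dz":3,"spin":0},
    {"dx":0,"dy":0,"dz":3,"spin":0}
  ]
}}

```text
t: 20.02
ee_pos: [0.5828, -0.0232, 0.0875]
ee_rot: [3.141, 0.0, 1.866]
contact_force: [0.0, 0.2, -0.3]
finger_gap: -0.005
grasp_force: 0.0
```

```bash
python3 look.py
```

```text
t 20.02 local [-81.5   2.8  87.5] dyaw -0.2 F local [ 0.2 -0.1 -0.3] gap -0.005
[([46, 38, 8, 4, 25], array([277.5, 261.6]))]
[]
[([25, 33, 6, 6, 33], array([289.4, 245.6]))]
[([40, 47, 7, 2, 8], array([305.2, 257.9]))]
```

Call:
{"op": "play_rows", "data": {
  "steps": [
    {"dx":0,"dy":0,"dz":3,"spin":0},
    {"dx":0,"dy":0,"dz":3,"spin":0},
    {"dx":0,"dy":0,"dz":0,"spin":0}
  ]
}}

```text
t: 20.5
ee_pos: [0.5823, -0.0231, 0.0807]
ee_rot: [-3.141, -0.0, 1.866]
contact_force: [-0.1, 0.1, 0.2]
finger_gap: 0.005
grasp_force: 0.0
```

```bash
sed -i 's/(210,265,262/(210,280,262/;s/262,325/262,316/' look.py; python3 look.py
```

```text
t 20.5 local [-81.3   3.2  80.7] dyaw -0.2 F local [0.2 0.1 0.2] gap 0.005
[([46, 38, 7, 5, 26], array([277.2, 261.8]))]
[]
[([24, 33, 7, 6, 33], array([289.4, 245.5])), ([25, 64, 3, 5, 11], array([288. , 275.9]))]
[([38, 54, 7, 5, 22], array([303.1, 265.6]))]
```

Call:
{"op": "play_rows", "data": {
  "steps": [
    {"dx":0,"dy":0,"dz":-30,"spin":0},
    {"dx":0,"dy":0,"dz":-50,"spin":0},
    {"dx":-60,"dy":0,"dz":-40,"spin":0},
    {"dx":-60,"dy":0,"dz":0,"spin":0},
    {"dx":-50,"dy":0,"dz":0,"spin":0}
  ]
}}

```text
t: 21.22
ee_pos: [0.63, -0.1807, 0.1963]
ee_rot: [3.141, 0.001, 1.865]
contact_force: [0.8, 0.2, -0.1]
finger_gap: -0.002
grasp_force: 0.0
```

```bash
python3 look.py
python3 - <<'E'
from st import *
s=cam('side'); cv2.imwrite('pics/k.png',cv2.resize(s['bgr'][225:305,255:335],None,fx=7,fy=7,interpolation=cv2.INTER_CUBIC))
E
```

```text
t 21.23 local [-246.     3.9  196.3] dyaw -0.2 F local [-0.  -0.8 -0.1] gap -0.002
[([46, 38, 7, 5, 26], array([277.2, 261.8]))]
[([99, 15, 14, 11, 93], array([334.5, 242.9]))]
[([24, 33, 7, 6, 33], array([289.4, 245.5])), ([23, 64, 5, 4, 9], array([287.6, 275.8]))]
[([37, 53, 9, 6, 33], array([303.1, 265.5]))]
```

View pics/k.png

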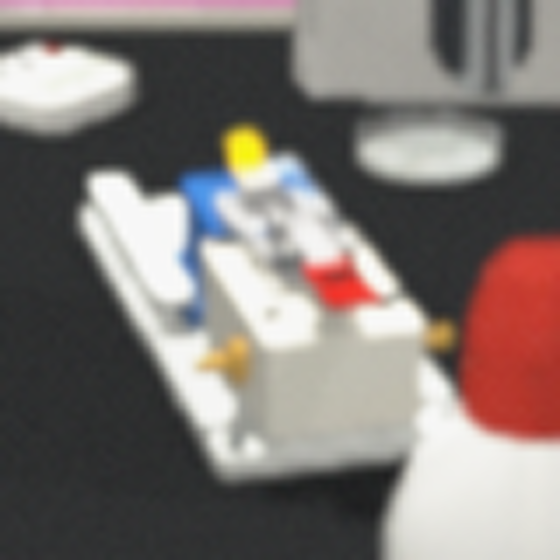

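The lever lies flat with its red pad at about (303, 265). The yellow tab still stands at the hook at (289, 245), and the gripper is clear.

```bash
python3 -c "from bench import ctrl; print(ctrl.finish_job())"
```

```text
the job is handed in; nothing more can be done
None
```

The job is handed in (no verdict was returned): I pressed the block onto the seal (about 9 N), dropped the bail behind the hook and pressed the lever past centre; the last pictures show it flat, bail hooked and gripper clear, but the latch's own hold on the seal (over 8 N needed) was not measured.

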